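Release the twin-catch loading slide of a bush gauge

TASK

The bush in the optical gauge has been measured: bring it out on its slide. With one fingertip on each, press the two round buttons on the bridge together and keep both down, letting neither up, until the slide has run all the way to its near stop; then let go so that both spring back up and lock it. Only press the buttons: the bush stays seated in its nest, untouched, and the loose bushes and plug gauge stay where they are.

Things in the scene. Friction and masses are not known exactly. Their poses are not given: they have to be found in the camera images.
- bush_gauge: Optical bush gauge, fixed: aluminium base 260 x 124 x 12 mm. Origin on the table under the middle of its bridge; x along the rail, away from the robot (+-0.5 rad), y left along the line of the buttons, z up. Bridge: bar 36 mm (x) by 108 mm (y), top at z = 42 mm, 4 mm screw heads at y = +-47 mm. Base reaches 90 mm nearer and 170 mm farther; two grey optical heads 71 mm tall at x = 90 to 140 mm.
- catch_left_top (a point): Centre of the top face of the left button (at y = +28 mm of the gauge); moves down with it. Both buttons are alike: flat black round caps on the bridge, 24 mm across, 6.5 mm thick, top 60 mm above the table and 18 mm above the bridge when up; centres 56 mm apart.
- catch_right_top (a point): Centre of the top face of the right button (at y = -28 mm of the gauge), like the left one.
- catch_left (a joint): How far the left button is pressed, in m: 0 up, 0.009 fully down on its hard stop. Spring: 2.5 N at the start, 5 N fully down, returns by itself. Its catch pin is free of the slide from about 5.5 mm down; if let up on the way it drops into the next notch that comes by (one every 15 mm).
- catch_right (a joint): The same for the right button. Each catch alone holds the slide; it moves only while both are down.
- slide (a joint): Travel of the loading slide in m: 0 with the bush between the optical heads (start), 0.0585 at its near stop. A damped air spring drives it toward the robot (-x of the gauge) by itself while both buttons are down, at about 20 mm/s, 3 to 4 s in all. It is a 44 mm wide steel plate with notched edges, top 27 mm above the table; it passes under the bridge.
- nest (a point): Centre of the floor of the bush nest on the slide, 29 mm above the table: a ring 4.5 mm high with an inner diameter of 24 mm. At slide 0 it is 115 mm beyond the bridge, at the near stop 56.5 mm.
- bush: The measured bush: flanged brass bush, flange 21 mm, body 17 mm across, 16 mm high, standing flange down in the nest. Origin at the centre of its underside, z up.
- bush_near: Loose flanged brass bush like it, standing on the table at the right of the gauge; bystander. Origin at the centre of its underside.
- bush_far: Second loose brass bush, standing flange up on the table at the right of the gauge; bystander. Origin at the centre of its underside.
- plug_gauge: Double-ended plug gauge, 121 x 15 x 13 mm, lying on the table at the left of the gauge; bystander. Origin at the middle of its underside, y along it.

How it is judged:
By the outcome, as a careful person would: the job done as asked, in the order asked, and still so for the second after the job is handed in, with the robot touching nothing.
It also fails if it takes over 32 s, if anything falls off the work surface, if the arm or the gripper's body presses on something with over 40 N, if the wrist force passes 120 N, or if a joint passes its speed limit or range.

ROBOT

A 6-joint arm with a two-finger parallel gripper is mounted at the origin on a cart in front of the work surface, level with it; the furniture and walls round the work are solid. World frame = base frame: x ahead of the robot, y to its left, z up, the work surface at z = 0. Lengths are in mm, angles in rad, forces in N, time in s.
With the tool pointing down it reaches from about 275 to 825 mm from the base axis. Payload 5.2 kg.
Tool frame: the origin (TCP) lies at the very end of the fingers, on their centre line; the grasp point (between the pads) lies 19 mm behind it; z points along the fingers, y is the line along which they close (so a half turn about z gives the same grasp; the last joint's range is limited). The gripper opens to 93 mm and grips with 3 to 60 N. Pads are 15 mm wide; open, the fingers measure 128 mm over their backs; the gripper's body (75 mm by 188 mm) begins 65 mm behind the grasp point.
Start: joints at [-1.361, 0.259, 1.535, -0, 1.348, -0.203], TCP at [220.667, -503.797, 218.653] pointing down, gripper open.
Joint ranges: [-3.14, 3.14], [-0.91, 2.08], [0.19, 2.58], [-1.22, 4.36], [0.22, 2.71], [-3.12, 3.12]. Speed limits (rad/s): [2.57, 2.57, 3.14, 3.14, 3.14, 3.14].

INTERFACE

Orientations are given as [roll, pitch, yaw] about the fixed x, y, z axes, in that order (R = Rz(yaw) Ry(pitch) Rx(roll)).
In Python, from bench import robot gives the robot as it stands. Calls block until the motion is done:
- robot.move_ptp(position, orientation): joint-space move of the TCP to a pose.
- robot.move_linear(position, ori=None, speed=150, f_stop=None): straight line of the TCP; ori=None keeps the orientation; speed is the mean speed in mm/s. With f_stop (N) it stops when the force on the tool has changed by that much, and returns True; else False.
- robot.move_j(angles): joint-space move.
- robot.move_gripper(opening): opening from 0.0 (shut) to 1.0 (fully open); the grip force is fixed at half the most; returns when the fingers have stopped.
- robot.sleep(seconds).
- robot.inverse_kinematics(position, orientation): joint angles nearest the present ones, or None.
- robot.get_image(name): name is "side" or "top" or "wrist"; returns a dict with "img" (384x512x3 uint8, blue, green, red), "fovy" (degrees; the focal length in pixels is half the picture's height over the tangent of half this angle, whatever the lens; pixels are square), "cx", "cy" (the principal point, pixels), "k1" (the pictures are not rectified: a ray, as slopes to the right and down, at radius r is drawn at 1 + k1 r^2 times it, then the intrinsics apply), "eye" and "orientation" of the camera in the world. Camera axes: x right, y down, z forward; pixel columns grow to the right and rows downward; lengths in mm; the calibration is good to about 2 mm. A picture is of the moment at which its call begins. There is no depth.
A pose or a line that the arm cannot do raises robot.MotionError and nothing moves.
- robot.hand_in(): hands the job in; it is judged then, once.
Readings, each from a call of its own:
- robot.current_t(): time.
- robot.current_qpos(): joint angles.
- robot.current_joint_vel(): joint speeds.
- robot.current_joint_efforts(): joint torques, N m.
- robot.current_tcp_pos(): TCP position.
- robot.current_eef_rot(): TCP orientation.
- robot.current_contact_force(): force on the tool from outside, world axes, zero at the start.
- robot.current_ft_torque(): the same for the moment, N m.
- robot.current_gripper_width(): opening from 0.0 (shut) to 1.0 (fully open).
- robot.current_finger_force(): force on a finger pad.
Only numpy, scipy, OpenCV 4.12 (cv2) and the standard library are available. Lean on these libraries where they do the work, as an engineer would, in place of code of your own. Each camera call takes 0.05 s, during which the arm holds its last target. There are 200 camera calls.

## Working session

There is one attempt and no reset: what is moved stays moved. The work goes in short steps, each a Python script; the robot and the scene stay as the last script left them, time stands still between calls to the robot, and variables do not carry over. Pictures are saved under pics/ and viewed, at most 10 in all, crops included, and the job is handed in when it is done.

```bash
ls; mkdir -p pics; python3 - <<'E'
from bench import robot
import cv2
for n in("top","side"):
    d=robot.get_image(n); cv2.imwrite(f"pics/{n}0.png",d["img"]); print(n,{k:v for k,v in d.items() if k!="img"})
print(robot.current_t(),robot.current_eef_rot())
E
```

```text
bench.py
pics
top {'fovy': 50.02828293016074, 'cx': 251.80457007306794, 'cy': 195.2783716173541, 'k1': -0.10921165140991065, 'eye': array([ 393.11813835, -201.46955303,  923.21304291]), 'orientation': array([-2.94625527,  0.03565773, -1.58087836])}
side {'fovy': 49.5123130060695, 'cx': 261.83330112859187, 'cy': 193.75406224307517, 'k1': -0.0737749632173231, 'eye': array([ 187.42257127, -861.73630133,  470.72152312]), 'orientation': array([-2.032566  ,  0.02128226, -0.49720856])}
0.1 [-3.13999140e+00 -3.40415996e-04  4.12782635e-01]
```

View pics/top0.png

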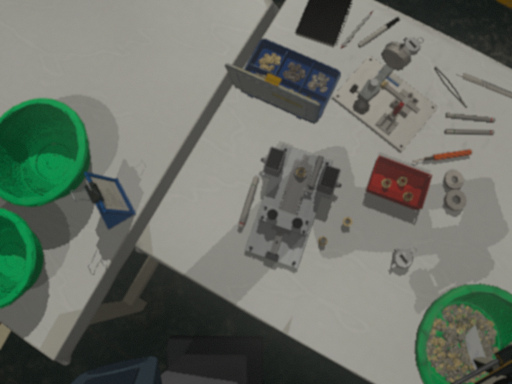

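View pics/side0.png

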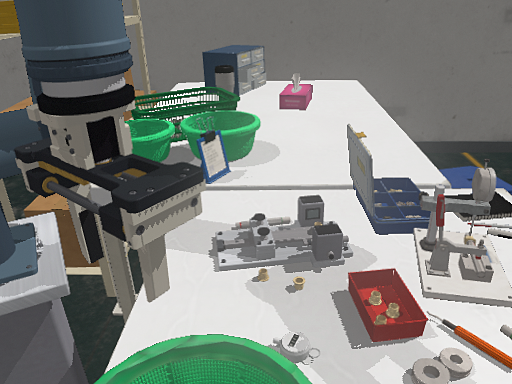

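The top view shows the gauge at about (290,205), with the two black buttons at about (272,214) and (297,222). The side view shows the same gauge at (275,240), with nothing unexpected around it. Next I'll locate the buttons precisely.

```bash
cat > h.py <<'E'
import numpy as np, cv2
from scipy.spatial.transform import Rotation as R
def K(d):
    f=d["img"].shape[0]/2/np.tan(np.radians(d["fovy"])/2)
    return f
def ray(d,px):
    f=K(d); q=np.array([(px[0]-d["cx"])/f,(px[1]-d["cy"])/f]); s=q.copy()
    for _ in range(20): s=q/(1+d["k1"]*(s@s))
    return R.from_euler("xyz",d["orientation"]).apply([s[0],s[1],1])
def onplane(d,px,z):
    v=ray(d,px); return d["eye"]+v*(z-d["eye"][2])/v[2]
def proj(d,P):
    c=R.from_euler("xyz",d["orientation"]).inv().apply(np.asarray(P)-d["eye"]); s=c[:2]/c[2]
    return s*(1+d["k1"]*(s@s))*K(d)+[d["cx"],d["cy"]]
def dark(d,box,th=45,amin=20):
    x0,y0,x1,y1=box; m=(d["img"][y0:y1,x0:x1].max(2)<th).astype(np.uint8)
    n,_,st,c=cv2.connectedComponentsWithStats(m)
    return [(c[i]+[x0,y0],st[i]) for i in range(1,n) if st[i][4]>=amin]
E
python3 - <<'E'
from h import *; from bench import robot
d=robot.get_image("top")
for th in(35,50,65):
  for c,s in dark(d,(240,190,320,240),th): print(th,c,s,onplane(d,c,60))
cv2.imwrite("pics/c1.png",cv2.resize(d["img"][130:280,230:350],None,fx=4,fy=4,interpolation=cv2.INTER_CUBIC))
E
```

```text
50 [272.         214.35087719] [28 20  9  9 57] [ 522.41997755 -214.77578616   60.        ]
50 [296.83333333 222.95454545] [53 29  9  9 66] [ 503.24944427 -266.73650783   60.        ]
65 [271.86075949 214.56962025] [28 20  9 10 79] [ 521.95666184 -214.47221105   60.        ]
65 [296.87209302 223.18604651] [53 28  9 11 86] [ 502.75709681 -266.80353332   60.        ]
65 [280.11111111 230.13580247] [32 35 18 10 81] [ 488.61333311 -231.18166423   60.        ]
```

View pics/c1.png

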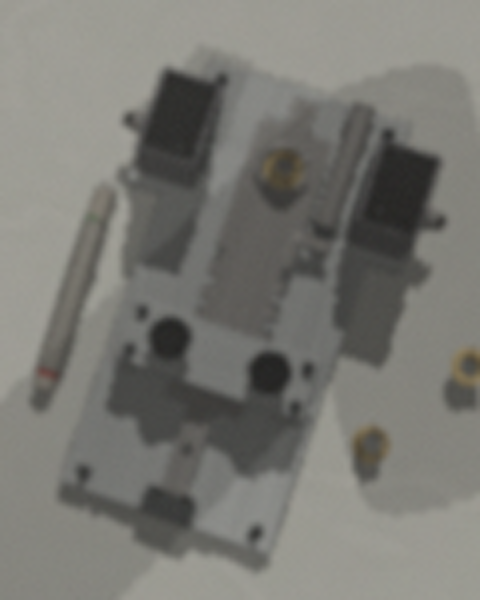

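The crop shows both caps clearly, at crop (169,338) and (269,372). The screw heads are outside them and there is nothing above the bridge. The midpoint is about (512.8,-240.8) and the yaw about -0.353. I'll hover there and check with the wrist camera.

```bash
python3 - <<'E'
from h import *; from bench import robot
robot.move_gripper(38.5/93)
robot.move_ptp([512.8,-240.8,130],[np.pi,0,-0.353])
print(robot.current_t(),robot.current_tcp_pos(),robot.current_eef_rot(),robot.current_gripper_width(),robot.current_contact_force())
w=robot.get_image("wrist"); s=robot.get_image("side")
print({k:v for k,v in w.items() if k!="img"})
for P in([522.4,-214.8,60],[503.2,-266.7,60]): print(proj(w,P),proj(s,P))
np.savez("w.npz",**w)
cv2.imwrite("pics/w1.png",w["img"]);cv2.imwrite("pics/s1.png",cv2.resize(s["img"][120:290,160:370],None,fx=3.5,fy=3.5))
E
```

```text
2.6417 [ 512.72127605 -241.57667974  130.23890317] [ 3.14109195e+00 -4.59729508e-04 -3.53042643e-01] 0.4122805307162354 [-0.01148543 -0.14288723  0.09587442]
{'fovy': 68.32247805017195, 'cx': 253.84391373338948, 'cy': 191.49084453527576, 'k1': 0.014740275103037636, 'eye': array([ 587.26294915, -268.74890672,  295.18847796]), 'orientation': array([ 2.85573518e+00, -5.54911273e-04, -1.92402075e+00])}
[221.54518619 202.87623541] [259.13646636 215.37314384]
[284.67093361 202.93091901] [263.13947459 229.5554577 ]
```

View pics/w1.png

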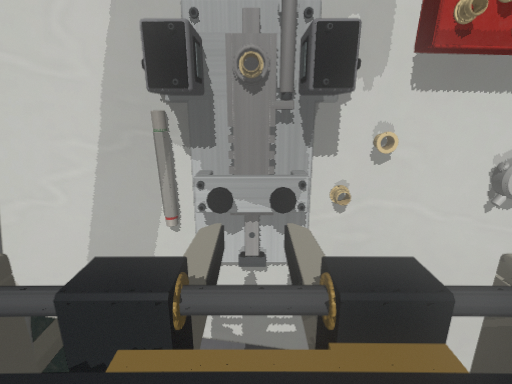

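View pics/s1.png

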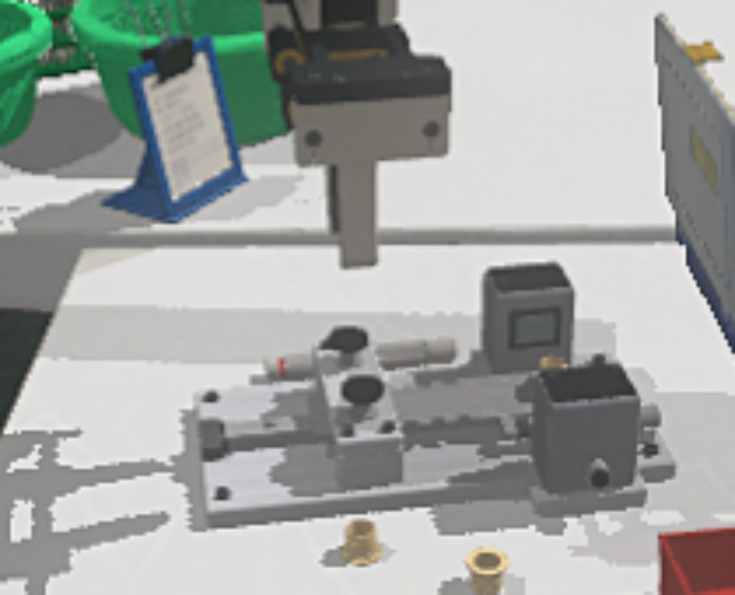

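The wrist view shows the caps at about (220,200) and (283,200), close to the predicted positions. The finger tips line up symmetrically just below them. The side crop shows the fingers clear above the bridge. I'll refine with the wrist centroids, average with the top view, and press.

```bash
python3 - <<'E'
from h import *; from bench import robot
d={k:v for k,v in np.load("w.npz").items()}
cs=[onplane(d,c,60) for c,s in dark(d,(203,183,301,217),50,100)]
print(cs); assert len(cs)==2
cs.sort(key=lambda p:-p[1]); u=cs[0]-cs[1]; print(np.linalg.norm(u),np.arctan2(-u[0],u[1]))
mid=((cs[0]+cs[1])/2+[512.8,-240.8,60])/2; yaw=(np.arctan2(-u[0],u[1])-.353)/2
print(mid,yaw); assert abs(np.linalg.norm(u)-56)<3 and np.hypot(*(mid[:2]-[512.8,-240.8]))<3
o=[np.pi,0,yaw]
robot.move_gripper(42/93)
robot.move_linear([*mid[:2],70],o)
f0=robot.current_contact_force()
hit=robot.move_linear([*mid[:2],54],o,speed=20,f_stop=25)
print(hit,robot.current_t(),robot.current_tcp_pos(),robot.current_contact_force()-f0,robot.current_ft_torque())
E
```

```text
[]Traceback (most recent call last):
  File "<stdin>", line 4, in <module>
AssertionError
```

```bash
cat > press.py <<'E'
from h import *; from bench import robot
d={k:v for k,v in np.load("w.npz").items()}
im=d["img"]; print(im[200,[220,240,283]])
cs=[c for c in dark(d,(203,183,301,217),60,150)]
print(cs); cs=[onplane(d,c,60) for c,_ in cs]; assert len(cs)==2
cs.sort(key=lambda p:-p[1]); u=cs[0]-cs[1]; print(cs,np.linalg.norm(u),np.arctan2(-u[0],u[1]))
mid=((cs[0]+cs[1])/2+[512.8,-240.8,60])/2; yaw=(np.arctan2(-u[0],u[1])-.353)/2
print(mid,yaw); assert abs(np.linalg.norm(u)-56)<3 and np.hypot(*(mid[:2]-[512.8,-240.8]))<3
o=[np.pi,0,yaw]
robot.move_gripper(42/93)
robot.move_linear([*mid[:2],70],o)
f0=robot.current_contact_force()
hit=robot.move_linear([*mid[:2],52],o,speed=20,f_stop=25)
print(hit,robot.current_t(),robot.current_tcp_pos(),robot.current_contact_force()-f0,robot.current_ft_torque())
E
python3 press.py
```

```text
[[ 56  57  57]
 [142 143 142]
 [ 56  56  57]]
[(array([220.31777778, 200.22      ]), array([  5,   5,  25,  25, 450], dtype=int32)), (array([282.37100213, 199.93816631]), array([ 67,   4,  26,  26, 469], dtype=int32))]
[array([ 525.04177419, -214.71475276,   60.        ]), array([ 506.51311362, -265.68968499,   60.        ])] 54.237947771951866 -0.3486379578061153
[ 514.28872195 -240.50110944   60.        ] -0.35081897890305763
False 4.6667 [ 514.52605638 -240.64425635   52.89796022] [-2.57451143  1.0987295   9.30551613] [ 0.30818449  0.3772693  -0.00247668]
```

Force and height agree with both buttons about 7 mm down. I'll press slightly deeper for margin and hold there while the slide runs.

```bash
python3 - <<'E'
from h import *; from bench import robot
p=[514.29,-240.5]
print(robot.move_linear([*p,51.2],[np.pi,0,-.351],speed=10,f_stop=20))
for i in range(3):
    robot.sleep(1.7); print(robot.current_t(),robot.current_tcp_pos(),robot.current_contact_force())
w=robot.get_image("wrist"); s=robot.get_image("side")
cv2.imwrite("pics/w2.png",w["img"]);cv2.imwrite("pics/s2.png",cv2.resize(s["img"][120:290,160:370],None,fx=3.5,fy=3.5))
g=np.array([np.cos(-.351),np.sin(-.351)])
for x in(115,56.5): print(x,proj(w,[*(p+g*x),45]),proj(s,[*(p+g*x),45]))
E
```

```text
False
6.6167 [ 514.51408708 -240.65200856   52.15541454] [-1.36402298  1.30417082  8.59331077]
8.3167 [ 514.54731437 -240.61606032   52.16581026] [-2.92624367  0.92151659  8.15505758]
10.0167 [ 514.52736354 -240.65167312   52.1610202 ] [-1.41736596  0.86930774  9.16248122]
115 [254.05218503  40.52912047] [318.67276305 223.15539598]
56.5 [254.03795658 148.06206495] [290.03548329 225.90759743]
```

View pics/w2.png

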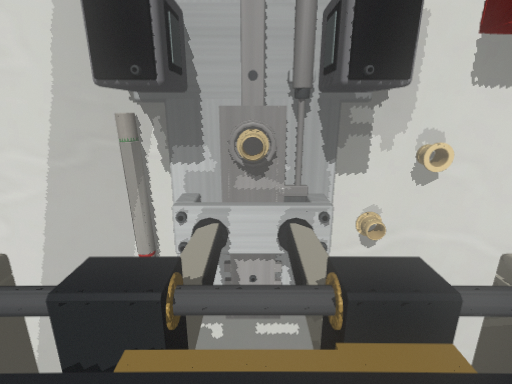

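View pics/s2.png

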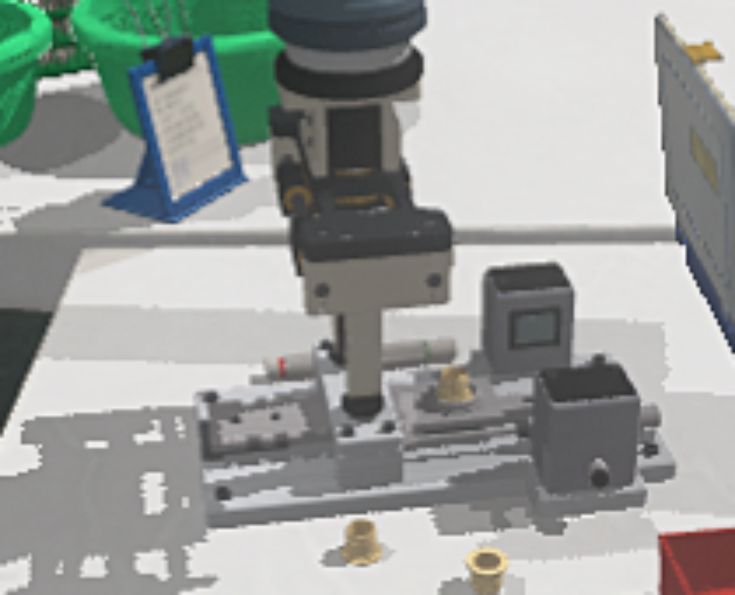

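The wrist view has the bush at about (253,145), against (254,148) predicted for the near stop. It is upright, and both fingers are on their buttons. I'll confirm the slide has stopped, then release straight up.

```bash
python3 - <<'E'
from h import *; from bench import robot
a=cv2.imread("pics/w2.png").astype(int); robot.sleep(.7)
b=robot.get_image("wrist")["img"].astype(int)
print("diff",np.abs(a-b)[110:195,190:290].mean(),np.abs(a-b)[0:60,100:160].mean())
robot.move_linear([514.29,-240.5,75],speed=50)
robot.move_linear([514.29,-240.5,160],speed=150)
robot.sleep(.5)
print(robot.current_t(),robot.current_contact_force())
w=robot.get_image("wrist"); s=robot.get_image("side")
cv2.imwrite("pics/w3.png",w["img"]);cv2.imwrite("pics/s3.png",cv2.resize(s["img"][120:290,160:370],None,fx=3.5,fy=3.5))
E
```

```text
diff 1.0865098039215686 1.4628703703703703
12.7083 [-0.22665052 -0.61174693  0.38751755]
```

View pics/s3.png

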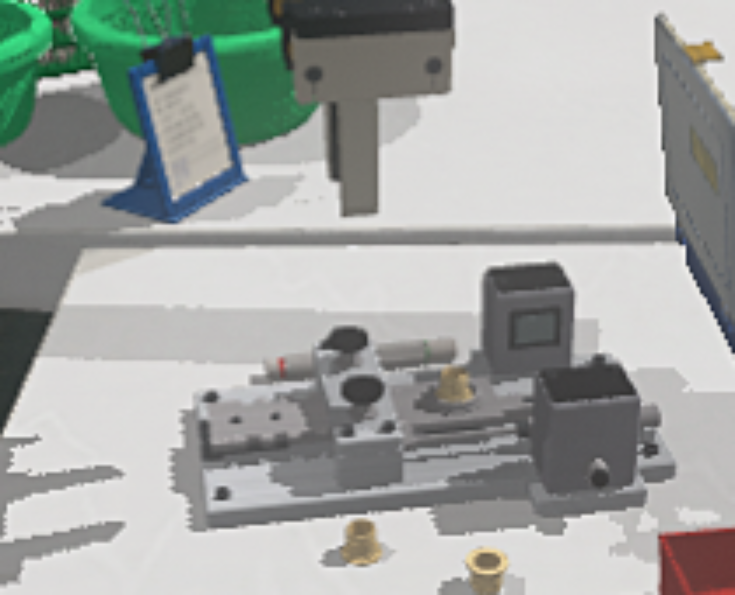

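View pics/w3.png

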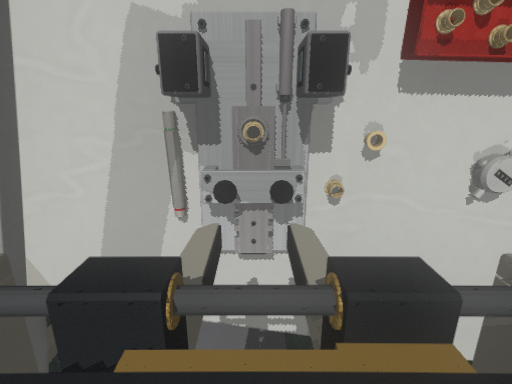

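The slide had stopped before release. Both buttons are back up at (225,192) and (281,192), the slide is at the near stop with the bush at (254,132), and the loose parts have not moved.

```bash
python3 -c "
from bench import robot
print(robot.hand_in())"
```

```text
the job is handed in; nothing more can be done
None
```

The job is handed in: both buttons were held down together until the slide stopped at its near end, then released; both sprang back up, the bush is still in its nest, and the loose bushes and plug gauge stayed where they were.

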